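Clear the belt linisher under its latched stop button

TASK

The brass brush has been left lying on the abrasive belt of the small bench linisher. Before you touch the brush, push the machine's mushroom stop button down until it latches and stays in by itself; with it latched, take the brush off the belt and lay it down flat on the bare bench top - no dropping it or knocking it off. Then turn the button's head clockwise to reset it so that it springs fully out again, and leave the dish, the spool and the calliper where they are.

Things in the scene. Friction and masses are not known exactly. Their poses are not given: they have to be found in the camera images.
- linisher: Fixed bench belt linisher, not running. Origin at bench level below the middle of the belt; y along the belt, front is -x, z up. Base plate x -122 to 56, y -165 to 165 mm. Switch box in front of the belt, 66 x 130 mm, top 72 mm high, centred at x -84, y 65 mm: the stop button is in the middle of its top. Motor behind the belt at x 43 to 97, y -133 to -63 mm, up to 89 mm high.
- belt_mid (a point): Middle of the belt's level top face, 90 mm above the bench; axes as the linisher's. The belt is 50 mm wide (x) and level for 125 mm to either side (y), where it bends down round its drums. A thin end guard at y 158 mm is 2 mm lower than the belt.
- stop_top (a point): Centre of the top of the stop button's mushroom head, on its upright axis; z up. The head is a disc 40 mm across with a slightly domed top; its grippable rim runs from 18 mm to 6 mm below this point. 31 mm above the box top when out, about 24.7 mm when latched in. A flat collar 52 mm across and 4 mm high lies on the box below the head.
- stop (a joint): How far the stop button is pushed down, in m: 0 fully out, 0.008 hard against its stop. Pushed past 0.0066 (takes about 5 N) it latches, and then rests at about 0.0065 by itself; it cannot be pulled out of the latch. A spring pushes it out with 3 to 5 N when unlatched.
- stop_turn (a joint): Turn of the mushroom head, in rad: 0 at rest, positive clockwise seen from above, up to 0.95. Turning beyond about 0.65 (0.05 N m) frees the latch; the head then springs out as soon as it is let go. A weak spring turns it back to 0.
- brush: Loose brass scratch brush lying on the belt, roughly along it: a wooden stick, 15 x 196 mm, with a tuft of brass bristles on its upper side at one end; 50 g. The stick is 9 mm high with rounded sides, widest 4 mm above its underside: close the fingertips low, just clear of the belt. Origin at the centre of its underside; y along its length, z up.
- dish: Loose round dish for findings, 62 mm across, 22 mm high, on the bench; a bystander. Origin at the centre of its underside.
- spool: Loose spool of solder wire, 52 mm across, 28 mm high, on the bench; a bystander. Origin at the centre of its underside.
- calliper: Loose dial calliper lying flat on the bench, 60 x 160 x 14 mm; a bystander. Origin in the middle of its underside, y along its length.

How it is judged:
By the outcome, as a careful person would: the job done as asked, in the order asked, and still so for the second after the job is handed in, with the robot touching nothing.
It also fails if it takes over 58 s, if anything falls off the work surface, if the arm or the gripper's body presses on something with over 40 N, if the wrist force passes 120 N, or if a joint passes its speed limit or range.

ROBOT

A 6-joint arm with a two-finger parallel gripper is mounted at the origin on a cart in front of the work surface, level with it; the furniture and walls round the work are solid. World frame = base frame: x ahead of the robot, y to its left, z up, the work surface at z = 0. Lengths are in m, angles in rad, forces in N, time in s.
With the tool pointing down it reaches from about 0.3 to 0.775 m from the base axis. Payload 14.6 kg.
Tool frame: the origin (TCP) lies midway between the tips of the shut fingers; the grasp point (between the pads) lies 19 mm behind it (ctrl.pinch_z is the z of the grasp point in the tool frame, in m); z points along the fingers, y is the line along which they close (so a half turn about z gives the same grasp; the last joint's range is limited). The gripper opens to 94 mm and grips with 3 to 60 N. Pads are 16 mm wide; open, the fingers measure 119 mm over their backs; the gripper's body (75 mm by 177 mm) begins 78 mm behind the grasp point.
Start: joints at [-1.24, 0.3, 1.521, -0, 1.321, -0.067], TCP at [0.213, -0.507, 0.205] pointing down, gripper open.
Joint ranges: [-3.03, 3.03], [-0.79, 2.21], [0.23, 2.52], [-1.04, 4.18], [0, 3.07], [-2.55, 2.55]. Speed limits (rad/s): [2.22, 2.22, 2.57, 3.14, 3.14, 3.14].

INTERFACE

Orientations are given as [roll, pitch, yaw] about the fixed x, y, z axes, in that order (R = Rz(yaw) Ry(pitch) Rx(roll)).
In Python, from station import ctrl, camera, ticket gives the robot as it stands. The module is installed in compiled form; this text tells all that it offers.
- The arm moves only by the shell command python3 -m inch 'ROWS' [FORCE]. ROWS is text: rows parted by semicolons, each of 7 numbers parted by spaces: the opening, from -1 (shut) to 1 (fully open), then the shift along the tool's x, y, z in units of 0.03 m (1.0 is 0.03 m), then the turn, a rotation vector about the tool's x, y, z in units of 10 degrees (1.0 is 10 degrees). In form: grip dx dy dz rx ry rz; .... A call has 1 to 10 rows; each row shifts and turns the commanded pose from where the row before left it, along the tool's axes as they then stand; what a row does not reach is not made up. A row lasts 1/8 s, in which the tool goes at most 62.5 mm and 10.7 degrees, less where a joint would pass 70% of its speed; a pose out of reach is approached as far as the arm can. A call with a number of a shift or a turn outside -1 to 1 is refused whole. A call with a gripper value outside its range is refused whole. The fingers move at their own pace and stop on an object; FORCE is the grip in N (left out, the last holds). Time passes only in rows, so rows that do not move let the fingers close. It gives the time, the measured TCP pose, the force, the opening and the grip force at its end, in the units of the state.
- ctrl.get_obs(): the state, without advancing time (a new reading comes with each control period).
- camera(name): name is "side" or "top" or "wrist"; returns a dict with "img" (384x512x3 uint8, blue, green, red), "range_z" (384x512 float32, m along the optical axis (not along the pixel's ray), 0 where there is no reading), "intrinsics" (3x3 intrinsics, pixels), "k1" (the pictures are not rectified: a ray, as slopes to the right and down, at radius r is drawn at 1 + k1 r^2 times it, then the intrinsics apply), "view" (4x4, takes a point from world to camera coordinates). Camera axes: x right, y down, z forward; pixel columns grow to the right and rows downward; lengths in m; the calibration is good to about 2 mm. A picture is of the moment at which its call begins.
- ticket.hand_in(): hands the job in; it is judged then, once.
The state is a dict: "time_s": time; "qpos": joint angles; "joint_vel": joint speeds; "tau": joint torques, N m; "ee_pos": TCP position; "eef_rot": TCP orientation; "force": force on the tool from outside, world axes, zero at the start; "moment": the same for the moment, N m; "grip_width": finger opening in m; "grip_force": force on a finger pad.
Only numpy, scipy, OpenCV 4.12 (cv2) and the standard library are available. Lean on these libraries where they do the work, as an engineer would, in place of code of your own. Each camera call takes 0.05 s, during which the arm holds its last target. There are 200 camera calls.

## Working session

There is one attempt and no reset: what is moved stays moved. The work goes in short steps, Python scripts to look and compute and a shell command to move; the robot and the scene stay as the last step left them, time stands still between calls to the robot, and variables do not carry over. Pictures are saved under pics/ and viewed, at most 10 in all, crops included, and the job is handed in when it is done.

```bash
mkdir -p pics; cat > h.py <<'E'
import numpy as np, cv2
from station import ctrl, camera, ticket
def undist(c,u,v):
    K=c["intrinsics"];k=c["k1"]
    d=np.array([(u-K[0,2])/K[0,0],(v-K[1,2])/K[1,1]],float);s=d.copy()
    for _ in range(20): s=d/(1+k*(s@s))
    return s
def ray(c,u,v):
    s=undist(c,u,v);V=c["view"];R=V[:3,:3]
    return -R.T@V[:3,3], R.T@np.array([s[0],s[1],1.])
def onplane(c,u,v,z):
    o,d=ray(c,u,v);return o+d*(z-o[2])/d[2]
def cloud(c):
    K=c["intrinsics"];k=c["k1"];v,u=np.mgrid[:384,:512]
    d=np.stack([(u-K[0,2])/K[0,0],(v-K[1,2])/K[1,1]],-1);s=d.copy()
    for _ in range(20): s=d/(1+k*(s**2).sum(-1,keepdims=True))
    z=c["range_z"][...,None];P=np.concatenate([s*z,z],-1);V=c["view"]
    W=(P-V[:3,3])@V[:3,:3];W[c["range_z"]==0]=np.nan
    return W
E
python3 - <<'E'
from h import *
import pickle
D={n:camera(n) for n in("side","top","wrist")}
pickle.dump(D,open("d0.pkl","wb"))
for n,c in D.items(): print(n,-c["view"][:3,:3].T@c["view"][:3,3],c["view"][2,:3],c["k1"],c["intrinsics"][0,0])
cv2.imwrite("pics/top0.png",cv2.resize(D["top"]["img"],(800,600)))
cv2.imwrite("pics/side0.png",cv2.resize(D["side"]["img"],(800,600)))
print(ctrl.get_obs(),ctrl.pinch_z)
E
```

```text
side [0.14041428 0.69312801 0.62746603] [ 0.44345735 -0.71055404 -0.54631359] -0.042945065414427074 404.98439685268534
top [ 0.43532557 -0.02920033  1.17772247] [ 1.26098115e-01  5.59669045e-04 -9.92017617e-01] -0.09243321993130817 382.6331249130252
wrist [ 0.27349033 -0.48260602  0.38429176] [-0.21063993 -0.08760437 -0.97363047] -0.08052107342151345 325.05821269021123
{'time_s': 0.15, 'qpos': array([-1.23961562e+00,  3.00275600e-01,  1.52141639e+00,  1.21176728e-05,
        1.32072851e+00, -6.66310354e-02]), 'joint_vel': array([ 7.77351719e-04, -1.58010115e-03, -2.70155854e-03,  1.11855376e-03,
        8.49174437e-05, -2.95802173e-04]), 'tau': array([ 2.38509128e-03, -5.31950927e+01, -3.52819741e+01,  7.09552900e-02,
        2.36428622e-02, -7.86669921e-05]), 'ee_pos': array([ 0.21299093, -0.50686964,  0.20506325]), 'eef_rot': array([-3.14076743e+00, -6.68315458e-05,  3.97808715e-01]), 'force': array([-0.80221931, -0.99785715,  1.11715812]), 'moment': array([-0.00635424, -0.02282866,  0.04737421]), 'grip_force': 0.0, 'grip_width': 0.09419699046105527} -0.0188
```

View pics/top0.png

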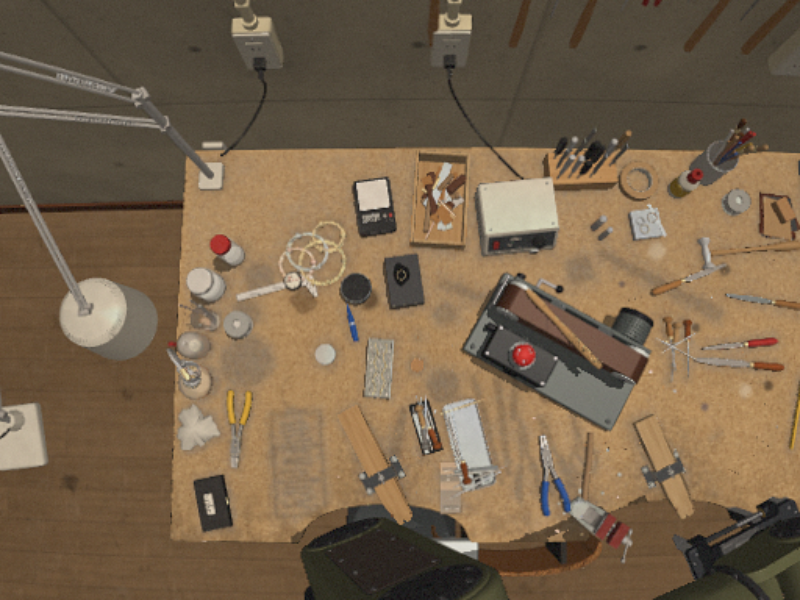

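View pics/side0.png

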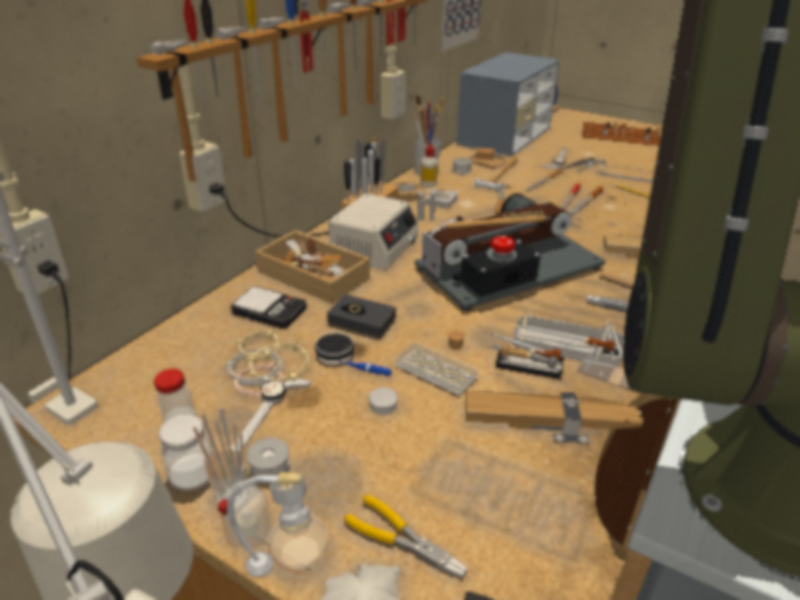

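The top view shows the linisher at about (560,350), with the red button at (524,355). The brush runs from (530,290) to (597,367), and there is bare bench to the left and front of the machine. The side view shows the button at (502,244) and the brush lying on the belt.

```bash
python3 - <<'E'
from h import *
import pickle
D=pickle.load(open("d0.pkl","rb"))
def tri(ps):
    A=np.zeros((3,3));b=np.zeros(3)
    for c,u,v in ps:
        o,d=ray(c,u,v);d/=np.linalg.norm(d);M=np.eye(3)-np.outer(d,d);A+=M;b+=M@o
    return np.linalg.solve(A,b)
W=cloud(D["top"]);Ws=cloud(D["side"])
# button
for n,w,roi in(("top",W,(330//1.5625,380//1.5625,300,370)),("side",Ws,(140,170,305,340))):
    im=D[n]["img"].astype(int);m=(im[...,2]>120)&(im[...,1]<90)&(im[...,0]<90)
    r=np.zeros_like(m);a=[int(q) for q in roi];r[a[0]:a[1],a[2]:a[3]]=1;m&=r
    P=w[m];t=np.nanpercentile(P[:,2],95);print(n,m.sum(),"centroid px",np.argwhere(m).mean(0),"z95",t,"xyz med",np.nanmedian(P,0),"ext",np.nanpercentile(P,[2,98],axis=0).round(4).tolist())
# height map top: belt
z=W[...,2]
m=(z>0.080)&(z<0.125)&(W[...,0]>.25)&(W[...,0]<.6)&(W[...,1]<0.1)&(W[...,1]>-.6)
n,l,st,ce=cv2.connectedComponentsWithStats(m.astype(np.uint8))
for i in range(1,n):
    if st[i,4]>30:
        P=W[l==i];print(i,st[i],P.mean(0).round(4)); rc=cv2.minAreaRect((P[:,:2]*1000).astype(np.float32));print(rc)
# brush: wood colour on elevated region
im=D["top"]["img"];hsv=cv2.cvtColor(im,cv2.COLOR_BGR2HSV)
for (u,v) in((345,200),(370,225),(385,240),(335,185)):print(hsv[v,u],W[v,u].round(4))
# bench height map picture, world frame 2mm/px
v=np.isfinite(z)
H=np.full((330,450),np.nan);C=np.zeros((330,450,3),np.uint8)
# sample by projecting ground plane points (table z=0) into image
X,Y=np.meshgrid(np.arange(.1,.76,.002),np.arange(.35,-.55,-.002),indexing='ij')
V=D["top"]["view"];K=D["top"]["intrinsics"];G=np.stack([X,Y,0*X],-1)@V[:3,:3].T+V[:3,3]
s=G[...,:2]/G[...,2:];s=s*(1+D["top"]["k1"]*(s**2).sum(-1,keepdims=True))
mu=(s[...,0]*K[0,0]+K[0,2]).astype(np.float32);mv=(s[...,1]*K[1,1]+K[1,2]).astype(np.float32)
R=cv2.remap(im,mu,mv,cv2.INTER_LINEAR)[::-1];Z=cv2.remap(z.astype(np.float32),mu,mv,cv2.INTER_NEAREST)[::-1]
R=R.copy();R[(Z>0.006)]=(R[(Z>0.006)]*.4+np.array([0,150,0])).astype(np.uint8)
R=cv2.resize(R,(800,587))
for i,x in enumerate(np.arange(.2,.76,.1)): cv2.putText(R,f"x{x:.1f}",(0,int((.76-x)/.66*587)),0,.4,(255,0,0),1);cv2.line(R,(0,int((.76-x)/.66*587)),(800,int((.76-x)/.66*587)),(255,0,0),1)
for y in np.arange(.3,-.55,-.1): u=int((.35-y)/.9*800);cv2.line(R,(u,0),(u,587),(255,0,0),1);cv2.putText(R,f"y{y:.1f}",(u,10),0,.4,(0,0,255),1)
cv2.imwrite("pics/map.png",R)
u0,v0=320,170
cv2.imwrite("pics/crop.png",cv2.resize(im[165:285,285:425],(700,600),interpolation=cv2.INTER_CUBIC))
E
```

```text
top 140 centroid px [226.75       335.26428571] z95 0.10380348393238083 xyz med [ 0.50013817 -0.23914617  0.10003214] ext [[0.4834, -0.2593, 0.0895], [0.5172, -0.2222, 0.1042]]
side 101 centroid px [154.88118812 321.5049505 ] z95 0.10651949296157315 xyz med [ 0.49835019 -0.23104062  0.10380896] ext [[0.4831, -0.3438, 0.0439], [0.5452, -0.2186, 0.1067]]
2 [ 321  193   95   52 1706] [ 0.5337 -0.3516  0.0899]
((543.7295532226562, -339.81005859375), (288.4972839355469, 82.4574203491211), 60.2724609375)
4 [394 199  23  21 250] [ 0.5523 -0.4535  0.0846]
((551.2390747070312, -452.47198486328125), (47.85938262939453, 63.2126350402832), 56.47677993774414)
10 [328 219  15  15 166] [ 0.502  -0.2392  0.0995]
((502.4374084472656, -240.633056640625), (37.657806396484375, 40.46169662475586), 25.727270126342773)
[  9  93 124] [ 0.5781 -0.2717  0.0914]
[ 11 116  44] [ 0.5089 -0.3559  0.0419]
[50 14 55] [ 0.4643 -0.4081  0.0167]
[ 10  61 138] [ 0.6225 -0.2446  0.0881]
```

View pics/map.png

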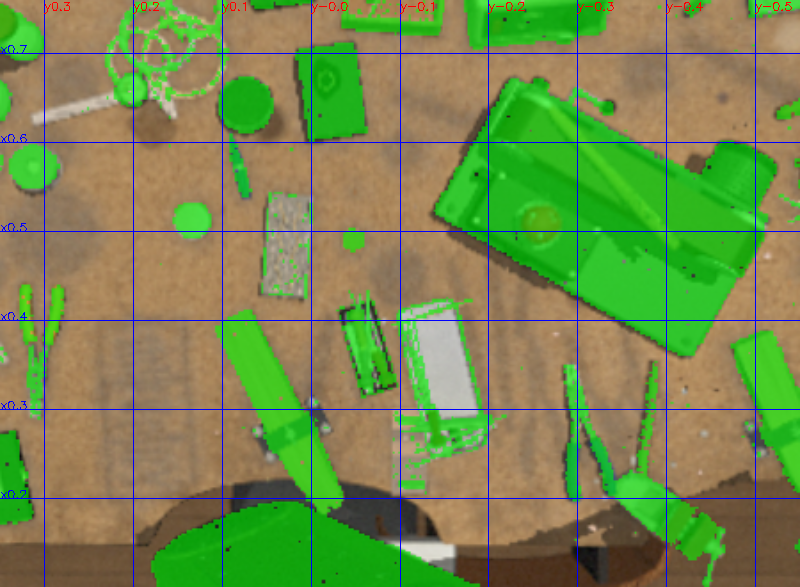

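View pics/crop.png

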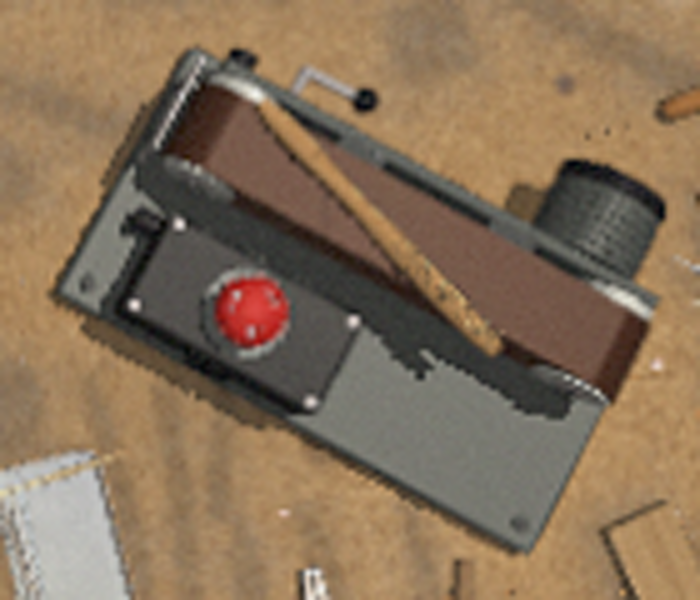

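The map shows bare bench around (0.50, 0.22), between the grey disc, the jar and the pliers. In the crop, the button is at (252,310). The brush's plain end is at (262,105) and its tuft end at (490,345), with the tuft end overhanging the belt's front edge.

```bash
cat >> h.py <<'E'
def tri(ps):
    A=np.zeros((3,3));b=np.zeros(3)
    for c,u,v in ps:
        o,d=ray(c,u,v);d/=np.linalg.norm(d);M=np.eye(3)-np.outer(d,d);A+=M;b+=M@o
    return np.linalg.solve(A,b)
E
python3 - <<'E'
from h import *
import pickle
D=pickle.load(open("d0.pkl","rb"));T=D["top"];S=D["side"]
print("button tri centroid",tri([(T,335.26,226.75),(S,321.5,154.88)]))
for u,v in((262,105),(490,345)): print("brush end",onplane(T,285+u/5,165+v/5,.099))
W=np.concatenate([cloud(T).reshape(-1,3),cloud(S).reshape(-1,3)])
for n,w in(("top",cloud(T)),("side",cloud(S))):
    w=w.reshape(-1,3)
    q=w[(np.hypot(w[:,0]-.502,w[:,1]+.24)<.008)];print(n,"button top z",np.nanmedian(q[:,2]),len(q))
    a=abs(w[:,0]-.495);b=abs(w[:,1]-.22)
    for da,db in((.105,.02),(.03,.06),(.06,.11),(.1,.13)):
        q=w[(a<da)&(b<db)];print(n,da,db,np.nanmax(q[:,2]),len(q), q[q[:,2]>.008].mean(0))
    e1=np.array([0.62,-0.26])
    q=w[(abs(w[:,0]-.55)<.1)&(abs(w[:,1]+.33)<.2)&(w[:,2]>.0935)&(w[:,2]<.13)&(np.hypot(w[:,0]-.502,w[:,1]+.24)>.04)]
    print(n,len(q),cv2.minAreaRect((q[:,:2]*1000).astype(np.float32)),np.percentile(q[:,2],[10,50,90]))
E
```

```text
button tri centroid [ 0.50161502 -0.23958185  0.09869984]
brush end [ 0.6177162  -0.24932718  0.099     ]
brush end [ 0.47927641 -0.37609585  0.099     ]
top button top z 0.1019516772601207 26
top 0.105 0.02 0.004501997435429438 864 [nan nan nan]
top 0.03 0.06 0.0049454893629917755 767 [nan nan nan]
top 0.06 0.11 0.02999376120660231 2712 [0.5158072  0.16689066 0.01810846]
top 0.1 0.13 0.12295620747734605 5399 [0.52347043 0.25672709 0.02276845]
top 310 ((534.8110961914062, -336.61956787109375), (236.93316650390625, 59.89882278442383), 58.46833419799805) [0.09427803 0.09705271 0.10109668]
side button top z 0.10531570555851252 14
side 0.105 0.02 0.005434120330328764 1483 [nan nan nan]
side 0.03 0.06 0.005646230173187936 1255 [nan nan nan]
side 0.06 0.11 0.03201132357708231 4511 [0.51837624 0.2073394  0.02005441]
side 0.1 0.13 0.1273830619123355 8634 [0.51332576 0.26918868 0.02394083]
side 426 ((538.4501953125, -330.810302734375), (263.5530090332031, 91.7197265625), 68.54776763916016) [0.09371957 0.0971936  0.10516178]<stdin>:12: RuntimeWarning: Mean of empty slice.
  ret = um.true_divide(
```

```bash
python3 -m inch '-1 0.95 -0.345 0 0 0 0;-1 0.95 -0.345 0 0 0 0;-1 0.95 -0.345 0 0 0 0;-1 0.95 -0.345 0 0 0 0;-1 0.95 -0.345 0 0 0 0;-1 0.95 -0.345 0 0 0 0;-1 0.95 -0.345 0 0 0 0;-1 0.95 -0.345 0 0 0 0;-1 0.95 -0.345 0 0 0 0;-1 0.95 -0.345 0 0 0 0' 10
python3 -m inch '-1 0.95 -0.345 0 0 0 0;-1 0.95 -0.345 0 0 0 0;-1 0.93 -0.345 0 0 0 0;-1 0 0 0 0 0 0;-1 0 0 0 0 0 0'
python3 - <<'E'
from h import *
import pickle
c=camera("wrist");pickle.dump(c,open("d1.pkl","wb"));cv2.imwrite("pics/w1.png",cv2.resize(c["img"],(800,600)))
o=ctrl.get_obs();print(o["force"],o["grip_width"])
E
```

```text
time_s: 1.4
ee_pos: [0.4363, -0.3004, 0.2053]
eef_rot: [-3.141, 0.0, 0.398]
force: [0.8, -0.1, 0.5]
grip_width: 0.001
grip_force: 0.0
time_s: 2.02
ee_pos: [0.5015, -0.2401, 0.2052]
eef_rot: [-3.141, 0.0, 0.398]
force: [0.3, -0.7, 0.4]
grip_width: 0.0006
grip_force: 0.0
[ 0.26277808  0.76302869 -0.5147725 ] 0.0006072582558075692
```

View pics/w1.png

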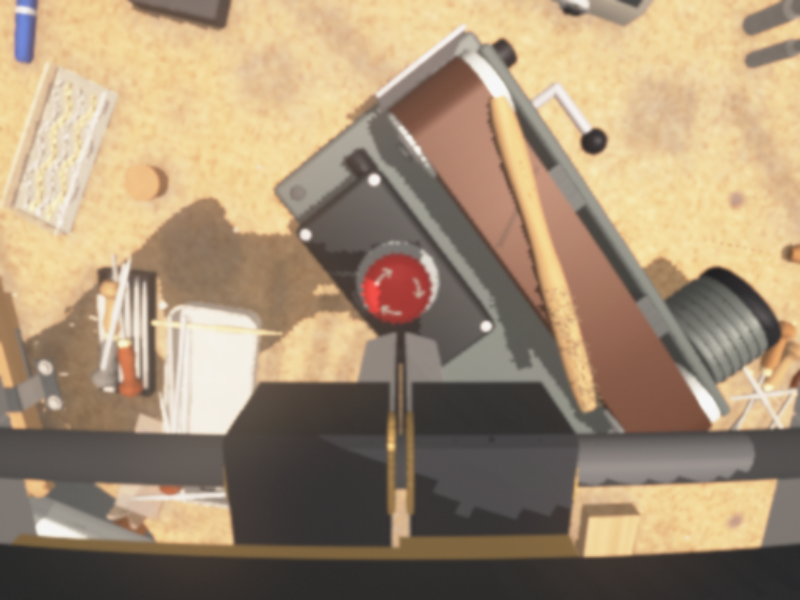

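The wrist view shows the button at (398,288). The brush's plain end is at (499,100) and its tuft end at (588,408).

```bash
python3 - <<'E'
from h import *
import pickle
D=pickle.load(open("d0.pkl","rb"));T=D["top"];S=D["side"];c=pickle.load(open("d1.pkl","rb"))
im=c["img"].astype(int);m=((im[...,2]>120)&(im[...,1]<100)&(im[...,0]<100)).astype(np.uint8)
n,l,st,ce=cv2.connectedComponentsWithStats(m);i=1+st[1:,4].argmax();print(st[i],ce[i])
b=ce[i];print("button tri",tri([(T,335.26,226.75),(c,*b)]),"plane .1",onplane(c,*b,.1))
p=np.array([[499,100],[588,408]])*.64
for (u,v),(a,d) in zip(((262,105),(490,345)),p): print("end",tri([(T,285+u/5,165+v/5),(c,a,d)]),onplane(c,a,d,.099))
h=cv2.cvtColor(c["img"],cv2.COLOR_BGR2HSV)
# stick edge midpoints per row: hue-based mask
W=cloud(c)
for v in(80,100,120,140,150,160,180,200,220):
    r=h[v,310:385];mm=(r[:,0]>11)&(r[:,0]<30)&(r[:,1]>80);us=310+np.where(mm)[0]
    # limit to neighbourhood of the line
    u0=p[0,0]+(p[1,0]-p[0,0])*(v-p[0,1])/(p[1,1]-p[0,1]);us=us[abs(us-u0)<14]
    print(v,us.min() if len(us) else 0,us.max() if len(us) else 0,onplane(c,us.mean(),v,.096).round(4),W[v,int(us.mean())].round(4), W[v,int(us.mean())+16].round(4),W[v,int(us.mean())-16].round(4))
E
```

```text
[ 379  211   74   65 2988] [412.09738956 246.65327979]
button tri [ 0.52149414 -0.21131995  0.35429602] plane .1 [ 0.50549029 -0.40199569  0.1       ]
end [ 0.61684639 -0.24758069  0.10936372] [ 0.61983425 -0.24914531  0.099     ]
end [ 0.47926686 -0.37547095  0.10134215] [ 0.47865552 -0.37693167  0.099     ]
80 315 333 [ 0.61   -0.2587  0.096 ] [ 0.6095 -0.2581  0.0995] [ 0.6185 -0.2744  0.0801] [ 0.6054 -0.2466  0.0905]
100 321 339 [ 0.5969 -0.2705  0.096 ] [ 0.5966 -0.2701  0.0983] [ 0.6074 -0.2916  0.061 ] [ 0.5921 -0.2587  0.0896]
120 327 343 [ 0.5832 -0.2819  0.096 ] [ 0.5829 -0.2811  0.0991] [ 0.5892 -0.2962  0.0912] [ 0.578  -0.2702  0.089 ]
140 334 349 [ 0.5697 -0.2947  0.096 ] [ 0.5695 -0.2938  0.0979] [ 0.5754 -0.3091  0.0911] [ 0.5639 -0.2826  0.0898]
150 337 351 [ 0.5626 -0.3007  0.096 ] [ 0.5626 -0.3003  0.0974] [ 0.5684 -0.316   0.0903] [ 0.5568 -0.2891  0.0894]
160 340 355 [ 0.5557 -0.3076  0.096 ] [ 0.5556 -0.3064  0.0985] [ 0.5612 -0.323   0.0895] [ 0.5496 -0.2953  0.0904]
180 345 362 [ 0.5413 -0.3209  0.096 ] [ 0.5414 -0.3192  0.0995] [ 0.5466 -0.3366  0.0901] [ 0.535  -0.3084  0.091 ]
200 350 368 [ 0.5264 -0.3342  0.096 ] [ 0.5278 -0.3296  0.1072] [ 0.5317 -0.3505  0.0909] [ 0.5126 -0.3406  0.04  ]
220 356 375 [ 0.5114 -0.3489  0.096 ] [ 0.5118 -0.3467  0.0996] [ 0.5163 -0.3652  0.091 ] [ 0.4906 -0.365   0.0211]
```

```bash
python3 -m inch '-1 0 0 1 0 0 0;-1 0 0 1 0 0 0;-1 0 0 0.9 0 0 0;-1 0 0 0.2 0 0 0;-1 0 0 0.1 0 0 0;-1 0 0 0 0 0 0'
```

```text
time_s: 2.82
ee_pos: [0.5022, -0.2401, 0.1103]
eef_rot: [3.141, -0.001, 0.398]
force: [0.3, -0.2, 0.8]
grip_width: 0.0002
grip_force: 0.0
```

```bash
python3 -m inch '-1 0 0 0.15 0 0 0;-1 0 0 0.1 0 0 0;-1 0 0 0.1 0 0 0;-1 0 0 0.05 0 0 0;-1 0 0 0 0 0 0'; python3 -m inch '-1 0 0 0.05 0 0 0;-1 0 0 0.03 0 0 0;-1 0 0 0 0 0 0'
```

```text
time_s: 3.45
ee_pos: [0.5019, -0.2396, 0.0973]
eef_rot: [-3.141, 0.0, 0.398]
force: [0.5, -0.2, 0.8]
grip_width: 0.0005
grip_force: 0.2
time_s: 3.82
ee_pos: [0.502, -0.2397, 0.0953]
eef_rot: [3.141, -0.0, 0.398]
force: [-1.4, 0.9, 5.7]
grip_width: 0.0004
grip_force: 2.8
```

```bash
python3 -m inch '-1 0 0 0.06 0 0 0;-1 0 0 0 0 0 0';python3 -m inch '-1 0 0 0.06 0 0 0;-1 0 0 0 0 0 0';python3 -m inch '-1 0 0 0.06 0 0 0;-1 0 0 0 0 0 0'
```

```text
time_s: 4.08
ee_pos: [0.5023, -0.2399, 0.0949]
eef_rot: [3.14, -0.001, 0.398]
force: [-7.0, 3.1, 20.6]
grip_width: 0.0006
grip_force: 9.9
time_s: 4.32
ee_pos: [0.5026, -0.2401, 0.0946]
eef_rot: [3.139, -0.002, 0.398]
force: [-12.2, 5.9, 35.4]
grip_width: 0.0009
grip_force: 17.4
time_s: 4.58
ee_pos: [0.5029, -0.2402, 0.0943]
eef_rot: [3.138, -0.002, 0.398]
force: [-17.7, 8.6, 49.4]
grip_width: 0.0003
grip_force: 25.0
```

```bash
python3 -m inch '-1 0 0 -0.3 0 0 0;-1 0 0 -1 0 0 0;-1 0 0 -1 0 0 0;-1 0 0 -1 0 0 0;-1 0 0 -0.5 0 0 0;0 0.15 0.95 0 0 0 0;0 0.15 0.95 0 0 0 0;0 0.15 0.95 0 0 0 -0.9;0 0 0 0 0 0 -1;0 0 0 0 0 0 0'
python3 - <<'E'
from h import *
import pickle
c=camera("wrist");t=camera("top");pickle.dump((c,t),open("d2.pkl","wb"))
cv2.imwrite("pics/w2.png",cv2.resize(c["img"],(800,600)))
w=cloud(t).reshape(-1,3);w0=cloud(pickle.load(open("d0.pkl","rb"))["top"]).reshape(-1,3)
s=camera("side");sw=cloud(s).reshape(-1,3);s0=cloud(pickle.load(open("d0.pkl","rb"))["side"]).reshape(-1,3)
for a in(w0,w,s0,sw,cloud(c).reshape(-1,3)):
    q=a[np.hypot(a[:,0]-.502,a[:,1]+.24)<.01];print(np.nanmedian(q[:,2]),len(q))
print(ctrl.get_obs()["ee_pos"],ctrl.get_obs()["eef_rot"],ctrl.get_obs()["force"])
E
```

```text
time_s: 5.82
ee_pos: [0.5473, -0.3133, 0.2025]
eef_rot: [-3.14, 0.0, 0.728]
force: [0.0, -0.3, 0.0]
grip_width: 0.0454
grip_force: 0.0
0.10163169000142258 38
0.5215485379644862 161
0.10453490017102744 29
0.3218562882498041 147
0.09651773153881539 373
[ 0.54742748 -0.31305135  0.20340768] [-3.14121833e+00  5.04392272e-05  7.26001390e-01] [ 0.07726228 -0.39366855  0.3971986 ]
```

View pics/w2.png

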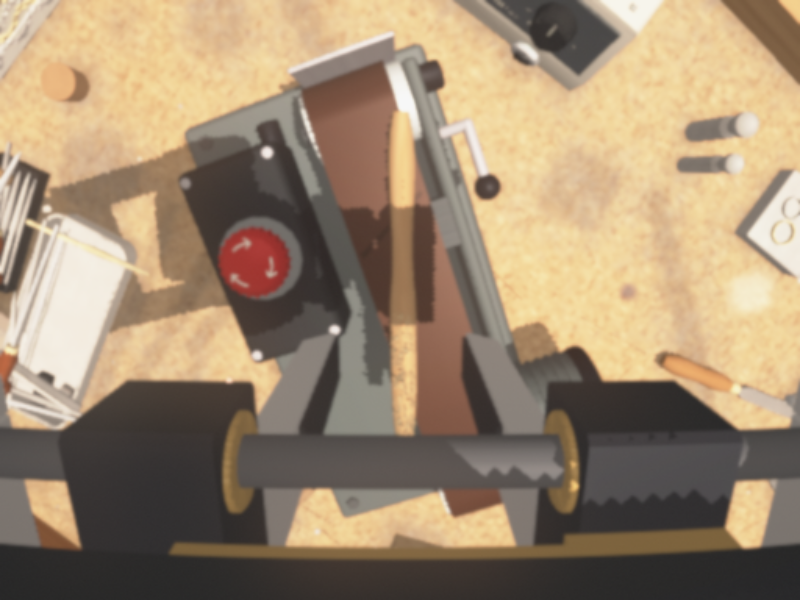

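The wrist view shows the button at (255,262), with its top measured at 0.0965, so it is latched. The brush runs vertically from (401,112) to (404,435), midway between the fingers.

```bash
python3 -m inch '0 0 0.05 1 0 0 -0.05;0 0 0 1 0 0 0;0 0 0 1 0 0 0;0 0 0 0.4 0 0 0;0 0 0 0.15 0 0 0;0 0 0 0 0 0 0'; python3 -m inch '0 0 0 0.12 0 0 0;0 0 0 0 0 0 0'
```

```text
time_s: 6.72
ee_pos: [0.5488, -0.3145, 0.098]
eef_rot: [3.141, -0.0, 0.738]
force: [-0.6, -0.5, 0.4]
grip_width: 0.0469
grip_force: 0.0
time_s: 6.98
ee_pos: [0.5486, -0.3145, 0.0938]
eef_rot: [3.141, -0.0, 0.738]
force: [-0.9, -1.1, 0.1]
grip_width: 0.0473
grip_force: 0.0
```

```bash
python3 -m inch '0 0 0 0.05 0 0 0;-0.5 0 0 0 0 0 0;-1 0 0 0 0 0 0;-1 0 0 0 0 0 0;-1 0 0 0 0 0 0;-1 0 0 0 0 0 0' 20
```

```text
time_s: 7.72
ee_pos: [0.5485, -0.3144, 0.0921]
eef_rot: [3.142, -0.0, 0.738]
force: [-0.1, 0.6, 0.5]
grip_width: 0.0139
grip_force: 20.0
```

```bash
python3 -m inch '-1 0 0 -0.2 0 0 0;-1 0 0 -0.4 0 0 0;-1 0 0 -0.7 0 0 0;-1 0 0 -0.8 0 0 0;-1 0 0 -0.8 0 0 0;-1 0 0 -0.8 0 0 0;-1 0 0 -0.4 0 0 0;-1 0 0 0 0 0 0'
python3 - <<'E'
from h import *
c=camera("wrist");s=camera("side")
cv2.imwrite("pics/w3.png",np.hstack([cv2.resize(c["img"],(400,300)),cv2.resize(s["img"][90:250,220:433],(400,300))]))
E
```

```text
time_s: 8.72
ee_pos: [0.5487, -0.3145, 0.2158]
eef_rot: [3.14, -0.0, 0.738]
force: [-0.7, -0.6, -1.8]
grip_width: 0.0137
grip_force: 20.0
```

View pics/w3.png

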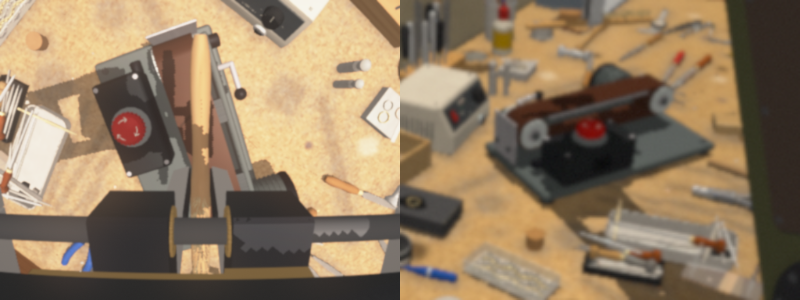

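The wrist half shows the brush held, running from (200,35) down to the fingers. The side half shows the belt empty and the button still down.

```bash
cat > pitch.py <<'E'
from h import *
c=camera("wrist");o=ctrl.get_obs();W=cloud(c)
y=o["eef_rot"][2];ex=np.array([np.cos(y),np.sin(y)]);ey=np.array([np.sin(y),-np.cos(y)])
d=W[...,:2]-o["ee_pos"][:2];X=d@ex;Y=d@ey;Z=W[...,2]-o["ee_pos"][2]
for x in np.arange(-.12,.14,.01):
    m=(abs(X-x)<.005)&(abs(Y)<.015)&(abs(Z)<.05)
    if m.sum()>3: print(round(x,3),m.sum(),np.percentile(Z[m],[50,90]).round(4),np.median(Y[m]).round(4))
E
python3 pitch.py
```

```text
-0.08 133 [0.0065 0.0098] 0.0019
-0.07 288 [0.0072 0.0138] 0.0006
-0.06 281 [0.0071 0.0142] 0.0013
-0.05 110 [0.0143 0.017 ] 0.0001
-0.03 154 [0.0063 0.0088] 0.0001
-0.02 405 [0.0071 0.0141] 0.0013
-0.01 476 [0.007  0.0174] 0.0004
-0.0 566 [0.0067 0.035 ] 0.0007
0.01 1561 [0.0235 0.0455] -0.0009
0.02 352 [0.0054 0.0065] 0.0007
0.03 368 [0.0053 0.0064] 0.001
0.04 406 [0.0055 0.0066] 0.001
0.05 458 [0.0058 0.007 ] 0.0008
0.06 478 [0.0061 0.0074] 0.0008
0.07 535 [0.0061 0.0076] 0.0008
0.08 511 [0.006  0.0073] 0.0008
0.09 445 [0.0053 0.0067] 0.0008
0.1 159 [0.0045 0.0057] 0.0008
```

```bash
python3 -m inch '-1 0.333 -0.45 0 0 0 0;-1 0.667 -0.9 0 0 0 0;-1 0.667 -0.9 0 0 0 0;-1 0.667 -0.9 0 0 0 0;-1 0.667 -0.9 0 0 0 0;-1 0.667 -0.9 0 0 0 0;-1 0.667 -0.9 0 0 0 0;-1 0.667 -0.9 0 0 0 0;-1 0.667 -0.9 0 0 0 0;-1 0.667 -0.9 0 0 0 0'
python3 -m inch '-1 0.667 -0.9 0 0 0 0;-1 0.667 -0.9 0 0 0 0;-1 0.667 -0.9 0 0 0 0;-1 0.667 -0.9 0 0 0 0;-1 0.667 -0.9 0 0 0 0;-1 0.667 -0.9 0 0 0 0;-1 0.333 -0.45 0 0 0 0;-1 0 0 0 0 0 0.5'
python3 -m inch '-1 0 0 0 0 0 0.7;-1 0 0 0 0 0 0.7;-1 0 0 0 0 0 0.7;-1 0 0 0 0 0 0.7;-1 0 0 0 0 0 0.6;-1 0 0 0 0 0 0;-1 0 0 0 0 0 0'
python3 pitch.py
```

```text
time_s: 10.12
ee_pos: [0.5156, 0.0051, 0.2147]
eef_rot: [-3.141, 0.0, 0.739]
force: [0.3, -0.8, -0.9]
grip_width: 0.0142
grip_force: 20.0
time_s: 11.12
ee_pos: [0.4939, 0.2216, 0.2147]
eef_rot: [-3.141, 0.0, 0.651]
force: [-0.2, -0.5, -0.4]
grip_width: 0.0139
grip_force: 20.0
time_s: 12.0
ee_pos: [0.4945, 0.2204, 0.215]
eef_rot: [3.142, 0.0, 0.06]
force: [0.4, -0.4, -0.9]
grip_width: 0.0138
grip_force: 20.0
-0.08 120 [0.0063 0.0096] 0.0023
-0.07 281 [0.0069 0.0137] 0.001
-0.06 294 [0.0069 0.0138] 0.0017
-0.05 116 [0.0141 0.0168] 0.0005
-0.03 128 [0.0059 0.0077] 0.0017
-0.02 413 [0.0069 0.0141] 0.0011
-0.01 463 [0.0067 0.016 ] 0.0011
-0.0 561 [0.0065 0.0351] 0.0011
0.01 1573 [0.0229 0.0453] -0.0011
0.02 350 [0.0052 0.0063] 0.0014
0.03 364 [0.0051 0.0063] 0.0016
0.04 401 [0.0053 0.0063] 0.0011
0.05 453 [0.0056 0.0069] 0.0011
0.06 488 [0.0059 0.0071] 0.0011
0.07 523 [0.0061 0.0073] 0.0011
0.08 513 [0.0059 0.0072] 0.0011
0.09 456 [0.0052 0.0064] 0.0011
0.1 182 [0.0045 0.0056] 0.0011
```

```bash
python3 -m inch '-1 0 0 0.5 0 0 0;-1 0 0 1 0 0 0;-1 0 0 1 0 0 0;-1 0 0 1 0 0 0;-1 0 0 1 0 0 0;-1 0 0 1 0 0 0;-1 0 0 0.7 0 0 0;-1 0 0 0.4 0 0 0;-1 0 0 0 0 0 0;-1 0 0 0 0 0 0'; python3 -m inch '-1 0 0 0.1 0 0 0;-1 0 0 0.1 0 0 0;-1 0 0 0.06 0 0 0;-1 0 0 0 0 0 0'
```

```text
time_s: 13.3
ee_pos: [0.495, 0.2207, 0.0177]
eef_rot: [-3.141, -0.001, 0.058]
force: [-0.1, -0.2, 0.1]
grip_width: 0.0135
grip_force: 20.0
time_s: 13.8
ee_pos: [0.4945, 0.2205, 0.0091]
eef_rot: [3.142, 0.0, 0.057]
force: [0.1, -0.3, -1.1]
grip_width: 0.0139
grip_force: 20.0
```

```bash
python3 -m inch '-1 0 0 0.1 0 0 0;-1 0 0 0.06 0 0 0;-1 0 0 0 0 0 0'; python3 -m inch '-1 0 0 0.05 0 0 0;-1 0 0 0 0 0 0';python3 -m inch '-1 0 0 0.03 0 0 0;-1 0 0 0 0 0 0'
```

```text
time_s: 14.18
ee_pos: [0.4945, 0.2205, 0.0042]
eef_rot: [3.142, 0.0, 0.057]
force: [0.2, 0.2, -0.2]
grip_width: 0.0143
grip_force: 20.0
time_s: 14.42
ee_pos: [0.4946, 0.2205, 0.0029]
eef_rot: [3.142, 0.0, 0.057]
force: [0.4, 0.2, -0.1]
grip_width: 0.0138
grip_force: 20.0
time_s: 14.68
ee_pos: [0.4946, 0.2206, 0.002]
eef_rot: [-3.142, -0.0, 0.057]
force: [0.5, 0.1, 0.2]
grip_width: 0.0137
grip_force: 20.0
```

```bash
python3 -m inch '-1 0 0 0.02 0 0 0;-1 0 0 0 0 0 0;-1 0 0 0 0 0 0'; python3 -m inch '-0.9 0 0 0 0 0 0;-0.7 0 0 0 0 0 0;-0.4 0 0 0 0 0 0;-0.3 0 0 0 0 0 0;-0.3 0 0 0 0 0 0;-0.3 0 0 0 0 0 0'; python3 -m inch '-0.3 0 0 -0.3 0 0 0;-0.3 0 0 -0.6 0 0 0;-0.3 0 0 -1 0 0 0;-0.3 0 0 -1 0 0 0;-0.3 0 0 -1 0 0 0;-0.3 0 0 -1 0 0 0;-0.3 0 0 -1 0 0 0;-0.3 0 0 -0.8 0 0 0;-0.3 0 0 0 0 0 0'
python3 - <<'E'
from h import *
c=camera("wrist");s=camera("side");W=cloud(c)
for x in (.41,.44,.47,.5,.53,.56,.58):
    y=.2205+(x-.4946)*.057
    m=(abs(W[...,0]-x)<.006)&(abs(W[...,1]-y)<.012);print(x,m.sum(),np.percentile(W[m][:,2],[10,90]) if m.any() else 0)
cv2.imwrite("pics/w4.png",np.hstack([cv2.resize(c["img"],(400,300)),cv2.resize(s["img"],(400,300))]))
E
```

```text
time_s: 15.05
ee_pos: [0.4947, 0.2206, 0.002]
eef_rot: [-3.142, -0.0, 0.058]
force: [-2.9, -1.1, 8.5]
grip_width: 0.0135
grip_force: 20.0
time_s: 15.8
ee_pos: [0.4946, 0.2206, 0.0014]
eef_rot: [3.142, 0.0, 0.057]
force: [-0.0, -0.4, 0.3]
grip_width: 0.0329
grip_force: 0.0
time_s: 16.92
ee_pos: [0.4952, 0.2208, 0.2051]
eef_rot: [-3.14, -0.004, 0.058]
force: [1.0, 0.1, -0.7]
grip_width: 0.0331
grip_force: 0.0
0.41 168 [-0.00063322  0.01372731]
0.44 179 [-0.00050616  0.0121069 ]
0.47 196 [-0.00038374  0.01013062]
0.5 201 [-0.00060827  0.00847335]
0.53 203 [-0.0006566   0.00829496]
0.56 215 [-0.00059446  0.00921583]
0.58 228 [-0.00021722  0.008861  ]
```

View pics/w4.png

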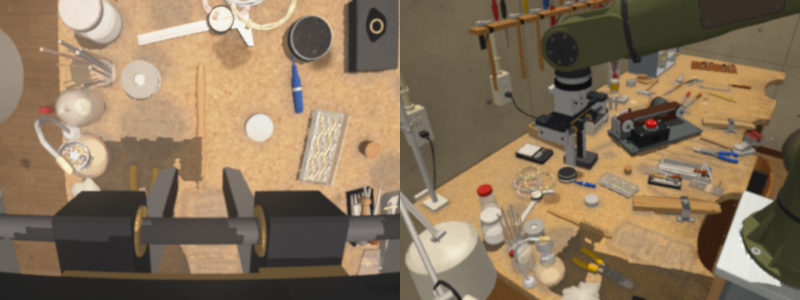

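The wrist half shows the brush lying flat on bare bench, from (200,65) to (197,185). The disc, spool, calliper and black dish are undisturbed. The side half shows the same.

```bash
python3 -m inch '0.3 -0.041 0.5 0 0 0 0;0.3 -0.041 0.96 0 0 0 0;0.3 -0.041 0.96 0 0 0 0;0.3 -0.041 0.96 0 0 0 0;0.3 -0.041 0.96 0 0 0 0;0.3 -0.041 0.96 0 0 0 0;0.3 -0.041 0.96 0 0 0 0;0.3 -0.041 0.96 0 0 0 0;0.3 -0.041 0.96 0 0 0 0;0.3 -0.041 0.96 0 0 0 0'
python3 -m inch '0.3 -0.041 0.96 0 0 0 0;0.3 -0.041 0.96 0 0 0 0;0.3 -0.041 0.96 0 0 0 0;0.3 -0.041 0.96 0 0 0 0;0.3 -0.041 0.96 0 0 0 0;0.3 -0.041 0.96 0 0 0 0;0.3 0 0.45 0 0 0 0;0.3 0 0 0 0 0 0;0.3 0 0 0 0 0 0'
python3 - <<'E'
from h import *
c=camera("wrist");W=cloud(c);h=cv2.cvtColor(c["img"],cv2.COLOR_BGR2HSV)
m=((h[...,1]>150)&((h[...,0]<8)|(h[...,0]>172))&(h[...,2]>80)&(np.hypot(W[...,0]-.502,W[...,1]+.24)<.04)).astype(np.uint8)
v,u=np.where(m);P=W[m>0];t=P[P[:,2]>.085];(cx,cy),r=cv2.minEnclosingCircle((t[:,:2]).astype(np.float32))
print(u.mean(),v.mean(),m.sum(),onplane(c,u.mean(),v.mean(),.094),t.mean(0),np.percentile(t,[2,98],axis=0),(cx,cy,r))
E
```

```text
time_s: 18.27
ee_pos: [0.4973, -0.0555, 0.2017]
eef_rot: [-3.141, 0.001, 0.057]
force: [-0.1, -1.0, -0.2]
grip_width: 0.0612
grip_force: 0.0
time_s: 19.4
ee_pos: [0.5013, -0.2396, 0.2023]
eef_rot: [-3.141, 0.0, 0.058]
force: [0.1, -0.3, 0.2]
grip_width: 0.061
grip_force: 0.0
253.2763028515241 184.4031465093412 1017 [ 0.50324005 -0.23805962  0.094     ] [ 0.50333963 -0.23806599  0.09474979] [[ 0.48583002 -0.25579351  0.09044644]
 [ 0.52067732 -0.22127211  0.09764077]] (0.5027493834495544, -0.23821814358234406, 0.019728336483240128)
```

```bash
python3 -m inch '0.3 0.05 -0.05 0.6 0 0 0;0.3 0 0 1 0 0 0;0.3 0 0 1 0 0 0;0.3 0 0 0.8 0 0 0;0.3 0 0 0.4 0 0 0;0.3 0 0 0 0 0 0;0.3 0 0 0 0 0 0'; python3 -m inch '0.3 0 0 0.16 0 0 0;0.3 0 0 0.05 0 0 0;0.3 0 0 0 0 0 0'
```

```text
time_s: 20.32
ee_pos: [0.5033, -0.2388, 0.0895]
eef_rot: [3.141, -0.001, 0.058]
force: [0.4, 0.8, 0.1]
grip_width: 0.0612
grip_force: 0.0
time_s: 20.7
ee_pos: [0.5028, -0.2387, 0.0821]
eef_rot: [-3.142, 0.0, 0.057]
force: [-0.0, 0.5, -0.4]
grip_width: 0.0608
grip_force: 0.0
```

```bash
python3 -m inch '0.3 0 0 0.07 0 0 0;0 0 0 0 0 0 0;-0.3 0 0 0 0 0 0;-0.6 0 0 0 0 0 0;-0.6 0 0 0 0 0 0;-0.6 0 0 0 0 0 0' 15
```

```text
time_s: 21.45
ee_pos: [0.5028, -0.2378, 0.0801]
eef_rot: [-3.14, 0.0, 0.058]
force: [-0.8, 7.2, 3.6]
grip_width: 0.0389
grip_force: 15.0
```

```bash
python3 -m inch '-0.6 0 -0.03 0 0 0 0.3;-0.6 0 0 0 0 0 0.7;-0.6 0 0 0 0 0 0.8;-0.6 0 0 0 0 0 0.8;-0.6 0 0 0 0 0 0.8;-0.6 0 0 0 0 0 0.8;-0.6 0 0 0 0 0 0.6;-0.6 0 0 0 0 0 0;-0.6 0 0 0 0 0 0'; python3 - <<'E'
from h import *
print(ctrl.get_obs()["moment"])
E
```

```text
time_s: 22.58
ee_pos: [0.5026, -0.2382, 0.0803]
eef_rot: [3.141, -0.0, -0.778]
force: [-4.9, -2.4, 5.1]
grip_width: 0.039
grip_force: 15.0
[-0.60857893  1.14807709  0.04283735]
```

```bash
python3 -m inch '0.3 0 0 0 0 0 0;0.3 0 0 0 0 0 0;0.3 0 0 0 0 0 0;0.3 0 0 0 0 0 0;0.3 0 0 -0.5 0 0 0;0.3 0 0 -1 0 0 0;0.3 0 0 -1 0 0 0;0.3 0 0 -1 0 0 0;0.3 0 0 -0.7 0 0 0;0.3 0 0 0 0 0 0'; python3 - <<'E'
from h import *
c=camera("wrist");W=cloud(c);s=camera("side")
q=W[np.hypot(W[...,0]-.503,W[...,1]+.238)<.01];print(np.nanmedian(q[:,2]),len(q))
cv2.imwrite("pics/w5.png",np.hstack([cv2.resize(c["img"],(400,300)),cv2.resize(s["img"],(400,300))]))
o=ctrl.get_obs();print(o["ee_pos"],o["force"])
E
```

```text
time_s: 23.82
ee_pos: [0.5033, -0.2381, 0.2082]
eef_rot: [-3.141, -0.004, -0.78]
force: [0.7, -1.0, 0.4]
grip_width: 0.0612
grip_force: 0.0
0.1028746922829238 379
[ 0.50258281 -0.23770459  0.20569893] [-0.21565832  0.40136127 -0.36521319]
```

View pics/w5.png

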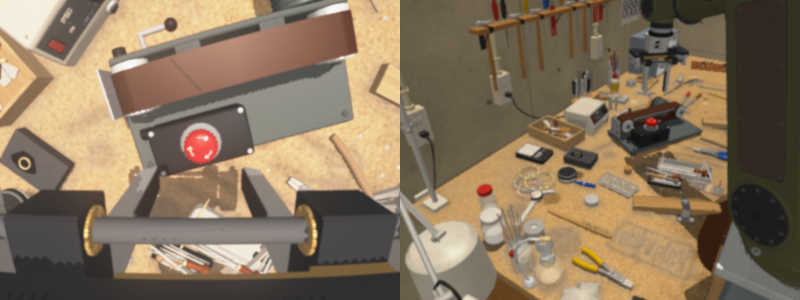

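The wrist half shows the button at (201,143), with its top at 0.1029, so it is fully out. The belt is clear, and the side half shows the brush flat on the bench at (580,220).

```bash
python3 -c "
from station import ticket
print(ticket.hand_in())"
```

```text
the job is handed in; nothing more can be done
None
```

The job is handed in at about 24 s: the stop button was latched, the brush was then laid flat on bare bench near (0.495, 0.22), and the button was reset and measured fully out, with the dish, spool and calliper left untouched.

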